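# Change over the bathing-ledge rack, keeping the row in order

## Task

Move all four pots from the grey rack into the wooden rack, one to a pocket, keeping their order as counted from each rack's yellow end: the pot nearest the yellow end of the grey rack goes into the pocket nearest the yellow end of the wooden rack, and so on down the row. Leave every pot standing upright on its pocket's floor and let go of it; do not tip any pot over, and leave the lota, soap dish and toothbrush cup where they are.

Things in the scene. Friction and masses are not known exactly. Their poses are not given: they have to be found in the camera images.
- blue_pot: Talc can: blue all over, round body 46 mm in diameter up to 68 mm, then a domed top, 84 mm tall in all. Best gripped across the body 45 to 60 mm above its underside. Loose, about 0.14 kg, stands upright in a pocket of the old rack. Origin: centre of its underside; z along its axis, up.
- red_pot: Tooth-powder tin: red all over, round, 44 mm in diameter, with a 46 mm lid from 62 to 74 mm and a small steel knob on top; 78 mm tall. Best gripped across the body 40 to 60 mm above its underside. Loose, about 0.14 kg, stands upright in a pocket of the old rack. Origin: centre of its underside; z along its axis, up.
- white_pot: Cream jar: white all over, round, 47 mm in diameter, with a 49 mm lid from 54 to 72 mm; 72 mm tall. Best gripped 35 to 50 mm above its underside. Loose, about 0.14 kg, stands upright in a pocket of the old rack. Origin: centre of its underside; z along its axis, up.
- black_pot: Shaving-soap tub: black, round, 44 mm in diameter up to 60 mm, then a 39 mm black cap with a silver dot; 81 mm tall. Best gripped across the body 40 to 55 mm above its underside. Loose, about 0.14 kg, stands upright in a pocket of the old rack. Origin: centre of its underside; z along its axis, up.
- old_rack: Old rack: grey plastic, fixed, 330 mm long (y) with four open pockets side by side, each 68 x 69 mm inside, floor 6 mm and walls 16 mm above the ledge, with a 24 mm wide, 12 mm high grey lip along its -x side that carries the tags. A yellow block 22 mm high closes its +y end. Origin: centre of its underside, under the middle wall between the pockets; pocket centres lie on its x = 0 at y = +112.5 (the yellow end), +37.5, -37.5, -112.5 mm.
- new_rack: New rack: brown wood, fixed, empty at the start, 330 mm long (y) and 80 mm wide (x) with four open pockets side by side, each 68 x 69 mm inside, floor 6 mm and walls 16 mm above the ledge. A yellow block 22 mm high closes its -y end. Origin: centre of its underside, under the middle wall between the pockets; pocket centres lie on its x = 0 at y = -112.5 (the yellow end), -37.5, +37.5, +112.5 mm.
- blue_tag: Blue flat tag, 20 x 46 x 4 mm, fixed on the lip of the old rack in front of the pocket in which the blue pot stands at the start (the pocket centre is 52 mm away along the rack's +x). It stays there and so shows the starting order. Origin: centre of its underside.
- red_tag: Red flat tag, 20 x 46 x 4 mm, fixed on the lip of the old rack in front of the pocket in which the red pot stands at the start (the pocket centre is 52 mm away along the rack's +x). It stays there and so shows the starting order. Origin: centre of its underside.
- white_tag: White flat tag, 20 x 46 x 4 mm, fixed on the lip of the old rack in front of the pocket in which the white pot stands at the start (the pocket centre is 52 mm away along the rack's +x). It stays there and so shows the starting order. Origin: centre of its underside.
- black_tag: Black flat tag, 20 x 46 x 4 mm, fixed on the lip of the old rack in front of the pocket in which the black pot stands at the start (the pocket centre is 52 mm away along the rack's +x). It stays there and so shows the starting order. Origin: centre of its underside.
- lota: Bystander: squat round steel water pot, 112 mm in diameter, 90 mm tall, loose. Origin: centre of its underside.
- soap_dish: Bystander: green ceramic soap dish, 90 x 120 x 22 mm, with a cream-coloured soap bar in it, loose. Origin: centre of its underside.
- brush_cup: Bystander: steel cup 74 mm in diameter and 95 mm tall with a green and a white toothbrush standing in it up to 175 mm, loose, one piece. Origin: centre of its underside.
There are look-alikes about, which are no part of the job. Several things have the shape of the red_pot; the one meant has the colours described above.

How it is judged:
At the end, for the whole second after the job is handed in: Each pot stands in the wooden-rack pocket of the same number, counted from the yellow end, as its grey-rack pocket (still shown by its tag): within 16 mm of the pocket centre along each rack axis, underside within 4 mm of the floor, leaning under 0.12 rad, at rest, released (((y of blue_tag in the frame of old_rack between 0.0925 and 0.1325 m and y of blue_pot in the frame of new_rack between -0.1285 and -0.0965 m) or (y of blue_tag in the frame of old_rack between 0.0175 and 0.0575 m and y of blue_pot in the frame of new_rack between -0.0535 and -0.0215 m) or (y of blue_tag in the frame of old_rack between -0.0575 and -0.0175 m and y of blue_pot in the frame of new_rack between 0.0215 and 0.0535 m) or (y of blue_tag in the frame of old_rack between -0.1325 and -0.0925 m and y of blue_pot in the frame of new_rack between 0.0965 and 0.1285 m)) and x of blue_pot in the frame of new_rack between -0.016 and 0.016 m and z of blue_pot in the frame of new_rack between 0.002 and 0.01 m and angle between each of blue_pot, red_pot, white_pot, black_pot's own z axis and vertical below 0.12 rad and linear speed of each of blue_pot, red_pot, white_pot, black_pot below 0.02 m/s and angular speed of each of blue_pot, red_pot, white_pot, black_pot below 0.2 rad/s and ((y of red_tag in the frame of old_rack between 0.0925 and 0.1325 m and y of red_pot in the frame of new_rack between -0.1285 and -0.0965 m) or (y of red_tag in the frame of old_rack between 0.0175 and 0.0575 m and y of red_pot in the frame of new_rack between -0.0535 and -0.0215 m) or (y of red_tag in the frame of old_rack between -0.0575 and -0.0175 m and y of red_pot in the frame of new_rack between 0.0215 and 0.0535 m) or (y of red_tag in the frame of old_rack between -0.1325 and -0.0925 m and y of red_pot in the frame of new_rack between 0.0965 and 0.1285 m)) and x of red_pot in the frame of new_rack between -0.016 and 0.016 m and z of red_pot in the frame of new_rack between 0.002 and 0.01 m and ((y of white_tag in the frame of old_rack between 0.0925 and 0.1325 m and y of white_pot in the frame of new_rack between -0.1285 and -0.0965 m) or (y of white_tag in the frame of old_rack between 0.0175 and 0.0575 m and y of white_pot in the frame of new_rack between -0.0535 and -0.0215 m) or (y of white_tag in the frame of old_rack between -0.0575 and -0.0175 m and y of white_pot in the frame of new_rack between 0.0215 and 0.0535 m) or (y of white_tag in the frame of old_rack between -0.1325 and -0.0925 m and y of white_pot in the frame of new_rack between 0.0965 and 0.1285 m)) and x of white_pot in the frame of new_rack between -0.016 and 0.016 m and z of white_pot in the frame of new_rack between 0.002 and 0.01 m and ((y of black_tag in the frame of old_rack between 0.0925 and 0.1325 m and y of black_pot in the frame of new_rack between -0.1285 and -0.0965 m) or (y of black_tag in the frame of old_rack between 0.0175 and 0.0575 m and y of black_pot in the frame of new_rack between -0.0535 and -0.0215 m) or (y of black_tag in the frame of old_rack between -0.0575 and -0.0175 m and y of black_pot in the frame of new_rack between 0.0215 and 0.0535 m) or (y of black_tag in the frame of old_rack between -0.1325 and -0.0925 m and y of black_pot in the frame of new_rack between 0.0965 and 0.1285 m)) and x of black_pot in the frame of new_rack between -0.016 and 0.016 m and z of black_pot in the frame of new_rack between 0.002 and 0.01 m); the robot touches nothing.
It fails at once if the steel lota is shifted by more than 25 mm (distance of lota from where it was at the start of the episode above 0.025 m).
It fails at once if the soap dish is shifted by more than 25 mm (distance of soap_dish from where it was at the start of the episode above 0.025 m).
It fails at once if the toothbrush cup is shifted by more than 25 mm (distance of brush_cup from where it was at the start of the episode above 0.025 m).
It fails at once if a pot is tipped over (leans more than 50 degrees) (angle between any of blue_pot, red_pot, white_pot, black_pot's own z axis and vertical above 0.87 rad).
It also fails if it takes over 99 s, if anything falls off the work surface, if the arm or the gripper's body presses on something with over 40 N, if the wrist force passes 120 N, or if a joint passes its speed limit or range.

## Robot

A 6-joint arm with a two-finger parallel gripper is mounted at the origin on the work surface. World frame = base frame: x ahead of the robot, y to its left, z up, the work surface at z = 0. Lengths are in m, angles in rad, forces in N, time in s.
With the tool pointing down it reaches from about 0.225 to 0.875 m from the base axis. Payload 3.4 kg.
Tool frame: the origin (TCP) lies on the centre line of the jaws, within the pads' length; the fingertips stand 11 mm ahead of it and the grasp point (between the pads) lies 8 mm behind it; z points along the fingers, y is the direction in which the jaws open and shut (so a half turn about z gives the same grasp; the last joint's range is limited). The gripper opens to 85 mm and grips with 20 to 120 N. Pads are 22 mm wide; open, the fingers measure 114 mm over their backs; the gripper's body (76 mm by 85 mm) begins 54 mm behind the grasp point. The pads swing forward as they close: fully open they stand 13 mm farther back than shut.
Start: joints at [-1.276, 0.276, 1.505, -0, 1.361, -0.121], TCP at [0.232, -0.526, 0.242] pointing down, gripper open.
Joint ranges: [-2.89, 2.89], [-0.75, 2.08], [0.22, 2.7], [-1.18, 4.32], [0.11, 2.71], [-2.7, 2.7]. Speed limits (rad/s): [2.57, 2.57, 3.14, 3.14, 3.14, 3.14].

## Interface

Orientations are given as a 3x3 rotation matrix whose columns are the frame's x, y, z axes.
In Python, from plant import telemetry, viewer, ticket gives the robot as it stands. The module is installed in compiled form; this text tells all that it offers.
- The arm moves only by the shell command python3 -m creep 'ROWS' [FORCE]. ROWS is JSON, a list of rows, each a list of 3 entries, a list of its own where there are three numbers: the shift along the tool's x, y, z in m, then the turn about the tool's z in units of 5 degrees (1.0 is 5 degrees), then the finger opening in m, from 0 to 0.0854. A call has 1 to 10 rows; each row shifts and turns the commanded pose from where the row before left it, along the tool's axes as they then stand; what a row does not reach is not made up. A row lasts 1/10 s, in which the tool goes at most 50 mm and 8.59 degrees, less where a joint would pass 70% of its speed; a pose out of reach is approached as far as the arm can. A call is refused whole if a number of a shift passes 0.05 or a number of a turn 1, either way. A call with a gripper value outside its range is refused whole. The fingers move at their own pace and stop on an object; FORCE is the grip in N (left out, the last holds). Time passes only in rows, so rows that do not move let the fingers close. It gives the time, the measured TCP pose, the force and the opening at its end, in the units of the state.
- telemetry.observe(): the state, without advancing time (a new reading comes with each control period).
- viewer.snapshot(name): name is "side" or "top"; returns a dict with "pixels" (400x640x3 uint8, red, green, blue), "intrinsics" (3x3 intrinsics, pixels), "extrinsics" (4x4, takes a point from camera to world coordinates). Camera axes: x right, y down, z forward; pixel columns grow to the right and rows downward; lengths in m; the calibration is good to about 2 mm. A picture is of the moment at which its call begins. There is no depth.
- ticket.hand_in(): hands the job in, once; it reports no verdict.
The state is a dict: "time": time; "q": joint angles; "qvel": joint speeds; "joint_efforts": joint torques, N m; "ee_pos": TCP position; "tcp_rot": TCP orientation; "force": force on the tool from outside, world axes, zero at the start; "ft_torque": the same for the moment, N m; "gripper_width": opening from 0.0 (shut) to 1.0 (fully open).
Only numpy, scipy, OpenCV 4.12 (cv2) and the standard library are available. Lean on these libraries where they do the work, as an engineer would, in place of code of your own. Each camera call takes 0.05 s, during which the arm holds its last target.

## Working session

There is one attempt and no reset: what is moved stays moved. The work goes in short steps, Python scripts to look and compute and a shell command to move; the robot and the scene stay as the last step left them, time stands still between calls to the robot, and variables do not carry over. Pictures are saved under pics/ and viewed, and the job is handed in when it is done.

```bash
ls; mkdir -p pics; python3 - <<'E'
from plant import telemetry, viewer
import cv2
for n in("top","side"):
    s=viewer.snapshot(n); cv2.imwrite(f"pics/{n}0.png",s["pixels"][:,:,::-1]); print(n,s["intrinsics"],s["extrinsics"])
o=telemetry.observe(); print(o)
E
```

```text
pics
top [[436.74889861   0.         325.36573433]
 [  0.         436.74889861 196.50021175]
 [  0.           0.           1.        ]] [[ 0.0091977  -0.9986907   0.05032182  0.53353186]
 [-0.99993728 -0.0095075  -0.00592058  0.01209631]
 [ 0.00639126 -0.05026421 -0.99871551  1.17156849]
 [ 0.          0.          0.          1.        ]]
side [[496.73770306   0.         314.48554377]
 [  0.         496.73770306 200.57105939]
 [  0.           0.           1.        ]] [[ 0.99485154 -0.0384112   0.09378166  0.48905824]
 [-0.0997661  -0.53381714  0.83969398 -1.04466325]
 [ 0.0178086  -0.84472708 -0.53490094  0.70575814]
 [ 0.          0.          0.          1.        ]]
{'time': 0.1, 'q': array([-1.27599286e+00,  2.76496982e-01,  1.50600570e+00,  5.22741908e-06,
        1.36072846e+00, -1.21018665e-01]), 'qvel': array([ 0.00163691, -0.00110525, -0.00168058, -0.00138849,  0.00046038,
        0.00118752]), 'joint_efforts': array([ 3.77606593e-04, -4.17700481e+01, -2.46405798e+01, -4.79065329e-04,
        5.84499969e-03, -1.16059674e-06]), 'ee_pos': array([ 0.23211748, -0.52555844,  0.24154638]), 'tcp_rot': array([[ 9.14785025e-01,  4.03940758e-01, -4.71173215e-04],
       [ 4.03940982e-01, -9.14783701e-01,  1.56928629e-03],
       [ 2.02877114e-04, -1.62588577e-03, -9.99998658e-01]]), 'force': array([-0.29663525,  0.82281527,  0.36376872]), 'ft_torque': array([-0.00762517,  0.03289768, -0.01706698]), 'gripper_width': 1.0020525348422136}
```

View pics/top0.png

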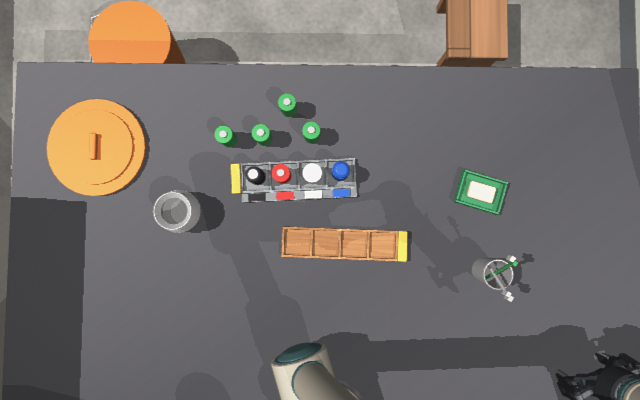

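View pics/side0.png

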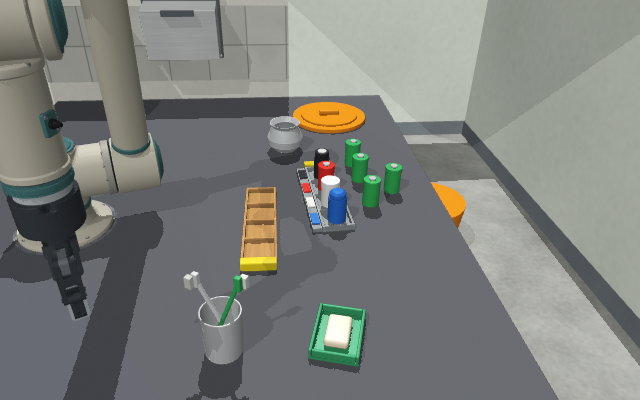

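Seen in the top view:
- Grey rack around (300,180), with its yellow end on the left at (236,178). From that end: black (254,175), red (281,173), white (312,172), blue (341,170). The tags are in the same order.
- Wooden rack around (345,244), with its yellow end on the right at (403,246).
- Red-pot look-alikes: four green tins with the same shape, at (223,134), (261,132), (287,102) and (311,130).
- The orange lid/stool and the orange disc are irrelevant.

The red pot is the red tin in the rack at (281,173). Next I'll measure positions and crop closer to confirm.

```bash
cat > h.py <<'E'
import numpy as np, cv2
from plant import telemetry, viewer
def ray(s,uv,z):
    K=s["intrinsics"];T=s["extrinsics"]
    d=T[:3,:3]@np.linalg.solve(K,[uv[0],uv[1],1.]);o=T[:3,3]
    return o+d*(z-o[2])/d[2]
def blobs(m,amin=40):
    cs,_=cv2.findContours(m.astype(np.uint8),cv2.RETR_EXTERNAL,cv2.CHAIN_APPROX_NONE)
    return [c for c in cs if cv2.contourArea(c)>amin]
def hsv(s): return cv2.cvtColor(s["pixels"],cv2.COLOR_RGB2HSV)
def need(p,yaw=None):
    "tool-frame shift from commanded/measured pose to world p"
    o=telemetry.observe(); R=o["tcp_rot"]; return R.T@(np.array(p)-o["ee_pos"])
E
python3 - <<'E'
from h import *
s=viewer.snapshot("top");im=s["pixels"];h=hsv(s);H,S,V=h[...,0],h[...,1],h[...,2]
cv2.imwrite("pics/crop0.png",cv2.resize(im[140:275,220:420,::-1],None,fx=4,fy=4,interpolation=cv2.INTER_CUBIC))
roi=np.zeros(H.shape,bool);roi[150:275,220:420]=1
def rep(n,m,z):
    for c in blobs(m&roi,25):
        r=cv2.minAreaRect(c); M=cv2.moments(c); uv=(M['m10']/M['m00'],M['m01']/M['m00'])
        b=np.array([ray(s,q,z)[:2] for q in cv2.boxPoints(r)])
        print(n,np.round(uv,1),'c',ray(s,r[0],z)[:2].round(4),'cm',ray(s,uv,z)[:2].round(4),'sides',np.linalg.norm(b[0]-b[1]).round(3),np.linalg.norm(b[1]-b[2]).round(3),'box',b.round(3).tolist())
rep('yel',(H>20)&(H<35)&(S>150)&(V>80),.022)
rep('blue',(H>100)&(H<130)&(S>130)&(V>50),.016)
rep('red',((H<6)|(H>174))&(S>150)&(V>80),.016)
rep('wood',(H>5)&(H<20)&(S>70)&(V>40),.016)
rep('white',(S<30)&(V>200),.016)
E
```

```text
blue [341.  192.5] c [ 0.6028 -0.0361] cm [ 0.6027 -0.0362] sides 0.042 0.019 box [[0.612, -0.015], [0.612, -0.057], [0.594, -0.057], [0.593, -0.015]]
blue [340.3 170.4] c [ 0.6613 -0.0343] cm [ 0.6615 -0.0337] sides 0.049 0.045 box [[0.66, -0.001], [0.695, -0.035], [0.663, -0.068], [0.628, -0.033]]
red [284.6 195.4] c [0.5934 0.1122] cm [0.5937 0.1133] sides 0.042 0.019 box [[0.602, 0.133], [0.603, 0.091], [0.584, 0.091], [0.584, 0.133]]
red [280.9 173.1] c [0.6524 0.1229] cm [0.6528 0.1237] sides 0.045 0.051 box [[0.654, 0.157], [0.686, 0.125], [0.651, 0.089], [0.619, 0.12]]
wood [339.2 243.4] c [ 0.4684 -0.0324] cm [ 0.4684 -0.0323] sides 0.081 0.307 box [[0.433, 0.122], [0.513, 0.12], [0.504, -0.187], [0.423, -0.184]]
white [313.  193.8] c [0.5984 0.039 ] cm [0.5986 0.038 ] sides 0.045 0.019 box [[0.606, 0.062], [0.61, 0.017], [0.59, 0.016], [0.587, 0.061]]
white [280.1 172.3] c [0.6544 0.1263] cm [0.6549 0.1261] sides 0.016 0.013 box [[0.661, 0.134], [0.661, 0.118], [0.648, 0.118], [0.648, 0.134]]
white [252.5 173.6] c [0.651  0.1991] cm [0.6509 0.1991] sides 0.022 0.023 box [[0.651, 0.215], [0.667, 0.199], [0.651, 0.183], [0.635, 0.199]]
white [311.8 172.2] c [0.6566 0.0413] cm [0.6559 0.0418] sides 0.048 0.048 box [[0.68, 0.066], [0.681, 0.018], [0.633, 0.017], [0.632, 0.065]]
```

View pics/crop0.png

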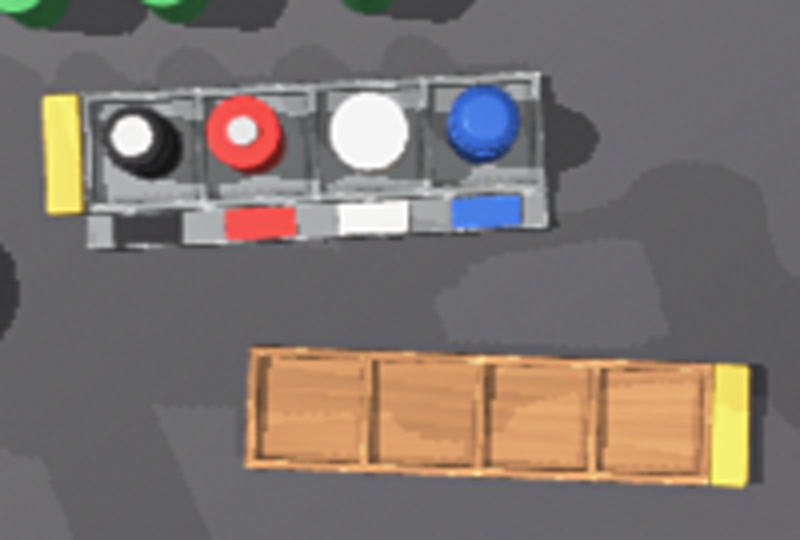

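The crop confirms it: from the yellow end the pots and their tags run black, red, white, blue, and the greens stay outside the rack. Next I'll measure the pot tops at their known heights, check them against the side view, and locate the bystanders.

```bash
python3 - <<'E'
from h import *
s=viewer.snapshot("top");d=viewer.snapshot("side")
h=hsv(s);H,S,V=h[...,0],h[...,1],h[...,2]
g=hsv(d)
roi=np.zeros(H.shape,bool);roi[155:186,240:360]=1
def cen(m,z,n,amin=25):
    for c in blobs(m,amin):
        (u,v),r=cv2.minEnclosingCircle(c); M=cv2.moments(c); p=ray(s,(u,v),z)
        print(n,'px',round(u,1),round(v,1),'circ',p[:2].round(4),'mom',ray(s,(M['m10']/M['m00'],M['m01']/M['m00']),z)[:2].round(4),'diam',round(2*r/436.7*(1.17-z)*1000,1))
cen((S<30)&(V>200)&roi,.082,'white(78)/knob84/dot87')
cen(((H<6)|(H>174))&(S>150)&(V>80)&roi,.080,'red lid')
cen((H>100)&(H<130)&(S>130)&(V>50)&roi,.074,'blue')
for p in [(252.5,173.6)]: print('dot',ray(s,p,.087))
yel=(H>20)&(H<35)&(S>100)&(V>150)
for c in blobs(yel,60):
    r=cv2.minAreaRect(c);print('yel',r,ray(s,r[0],.022).round(4))
# side view: predict where each top should appear, and compare
P={'black':(.087,(252.5,173.6)),'red':(.084,(280.1,172.3)),'white':(.078,(311.8,172.2))}
T=np.linalg.inv(d["extrinsics"])
for k,(z,uv) in P.items():
    p=ray(s,uv,z); q=T[:3,:3]@p+T[:3,3]; q=d["intrinsics"]@q; print(k,p.round(4),'side px',(q[:2]/q[2]).round(1))
cv2.imwrite("pics/scrop0.png",cv2.resize(d["pixels"][130:240,280:420,::-1],None,fx=5,fy=5,interpolation=cv2.INTER_CUBIC))
for n,uv,z in(('cup',(497,273),.09),('soap',(482,192),.02),('lota',(176,211),.09),('g',(261,132),.08),('g',(311,130),.08),('g',(223,134),.08)): print(n,ray(s,uv,z).round(3))
E
```

```text
white(78)/knob84/dot87 px 280.0 172.5 circ [0.6475 0.1197] mom [0.648  0.1196] diam 16.7
white(78)/knob84/dot87 px 252.5 173.5 circ [0.6443 0.1885] mom [0.6442 0.1885] diam 23.6
white(78)/knob84/dot87 px 311.8 172.2 circ [0.649  0.0401] mom [0.649  0.0401] diam 48.4
red lid px 280.9 173.4 circ [0.6454 0.1178] mom [0.6462 0.1176] diam 49.2
blue px 340.5 170.5 circ [ 0.6549 -0.032 ] mom [ 0.6552 -0.0315] diam 48.3
dot [0.64355212 0.18765114 0.087     ]
yel ((401.0, 246.0), (30.0, 10.0), 90.0) [ 0.4633 -0.1943  0.022 ]
yel ((235.5, 178.0), (30.0, 9.0), 90.0) [0.6381 0.2428 0.022 ]
black [0.6436 0.1877 0.087 ] side px [321.6 149.8]
red [0.6478 0.1193 0.084 ] side px [326.  162.2]
white [0.6495 0.0403 0.078 ] side px [330.3 178.9]
cup [ 0.403 -0.419  0.09 ]
soap [ 0.607 -0.409  0.02 ]
lota [0.549 0.374 0.09 ]
g [0.75  0.169 0.08 ]
g [0.756 0.043 0.08 ]
g [0.744 0.265 0.08 ]
```

View pics/scrop0.png

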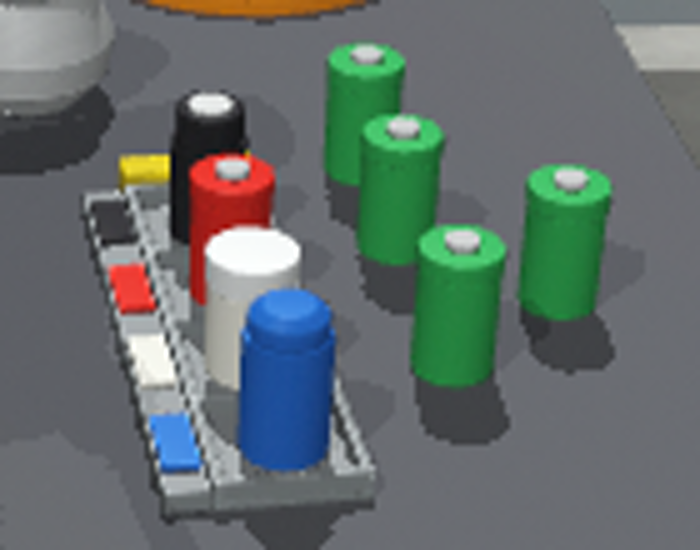

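Top-view and side-view positions agree: predicted side pixels are within 2 px of the knob and dot at (322,151) and (326,164). First I rotate the tool so the jaws open along the rack's short axis, because along the row the neighbouring pots would block the fingers.

```bash
python3 -m creep '[[[0,0,0],-1,0.0854],[[0,0,0],-1,0.0854],[[0,0,0],-1,0.0854],[[0,0,0],-1,0.0854],[[0,0,0],-1,0.0854],[[0,0,0],-1,0.0854],[[0,0,0],-1,0.0854],[[0,0,0],-1,0.0854],[[0,0,0],-1,0.0854],[[0,0,0],-1,0.0854]]' 40
python3 -m creep '[[[0,0,0],-1,0.07],[[0,0,0],-1,0.07],[[0,0,0],-1,0.07],[[0,0,0],-0.95,0.07],[[0,0,0],0,0.07]]'
cat >> h.py <<'E'
def rep(p=None):
    o=telemetry.observe(); R=o["tcp_rot"]
    print('t',round(o['time'],2),'pos',o['ee_pos'].round(4),'yaw_y',np.degrees(np.arctan2(R[1,1],R[0,1])).round(2),'zdown',R[2,2].round(5),'w',round(o['gripper_width'],3),'F',o['force'].round(1),'q',o['q'].round(2))
    if p is not None: print('need tool xyz',need(p).round(4))
E
python3 -c "
from h import *;rep([.6435,.188,.2])"
```

```text
time: 1.25
ee_pos: [0.2322, -0.5259, 0.2422]
tcp_rot: [[0.275, 0.961, -0.0], [0.961, -0.275, 0.0], [0.0, -0.0, -1.0]]
force: [0.0, 0.1, -0.9]
gripper_width: 0.997
time: 1.75
ee_pos: [0.2322, -0.526, 0.2422]
tcp_rot: [[-0.062, 0.998, -0.0], [0.998, 0.062, 0.0], [0.0, -0.0, -1.0]]
force: [0.7, 0.4, -0.3]
gripper_width: 0.816
t 1.75 pos [ 0.2322 -0.526   0.2422] yaw_y 3.56 zdown -1.0 w 0.816 F [ 0.7  0.4 -0.3] q [-1.28  0.28  1.51  0.    1.36 -1.34]
need tool xyz [0.687  0.4548 0.0423]
```

```bash
python3 -m creep '[[[0.03,0.02,0],0,0.07],[[0.035,0.023,0],0,0.07],[[0.035,0.023,0],0,0.07],[[0.035,0.023,0],0,0.07],[[0.035,0.023,0],0,0.07],[[0.035,0.023,0],0,0.07],[[0.035,0.023,0],0,0.07],[[0.035,0.023,0],0,0.07],[[0.035,0.023,0],0,0.07],[[0.035,0.023,0],0,0.07]]' >/dev/null
python3 -m creep '[[[0.035,0.023,0],0,0.07],[[0.035,0.023,0],0,0.07],[[0.035,0.023,0],0,0.07],[[0.035,0.023,0],0,0.07],[[0.035,0.023,0],0,0.07],[[0.035,0.023,0],0,0.07],[[0.035,0.023,0],0,0.07],[[0.035,0.023,0],0,0.07],[[0.035,0.023,0],0,0.07],[[0.02,0.015,0],0,0.07]]' >/dev/null
python3 -m creep '[[[0,0,0],0,0.07],[[0,0,0],0,0.07],[[0,0,0],0,0.07]]' >/dev/null
python3 -c "
from h import *;rep([.6435,.188,.043])"
```

```text
t 4.05 pos [0.6374 0.1796 0.2422] yaw_y 3.49 zdown -1.0 w 0.819 F [ 0.3 -0.7 -0.9] q [ 0.17  0.41  1.3  -0.    1.43  0.11]
need tool xyz [0.0081 0.0068 0.1992]
```

```bash
python3 -m creep '[[[0.008,0.007,0.03],0,0.07],[[0,0,0.04],0,0.07],[[0,0,0.03],0,0.07],[[0,0,0],0,0.07],[[0,0,0],0,0.07]]' >/dev/null
python3 -c "
from h import *;rep([.6435,.188,.043])
s=viewer.snapshot('side');cv2.imwrite('pics/s1.png',cv2.resize(s['pixels'][60:240,260:460,::-1],None,fx=3,fy=3))"
```

```text
t 4.55 pos [0.6444 0.1881 0.1429] yaw_y 3.49 zdown -1.0 w 0.821 F [ 1.  -0.  -0.1] q [ 0.18  0.48  1.43 -0.    1.23  0.12]
need tool xyz [ 0.     -0.0009  0.0999]
```

View pics/s1.png

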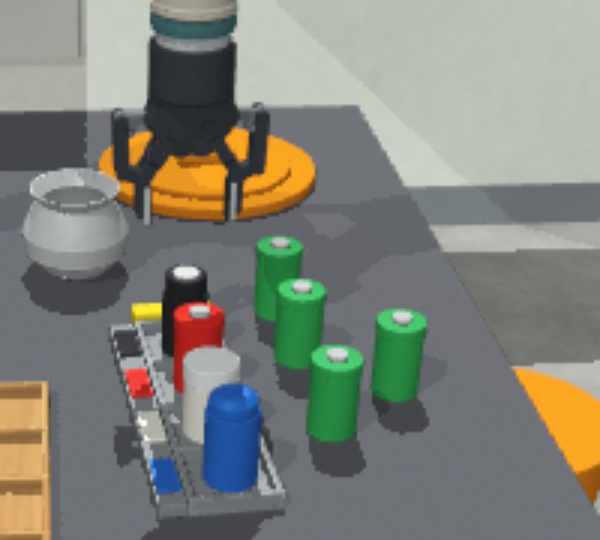

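The fingers at (145–235,205) straddle the black pot's dot at (186,272) symmetrically. Descend and grip.

```bash
python3 -m creep '[[[0,-0.001,0.03],0,0.07],[[0,0,0.03],0,0.07],[[0,0,0.03],0,0.07],[[0,0,0.01],0,0.07],[[0,0,0],0,0.07],[[0,0,0],0,0.038],[[0,0,0],0,0.038],[[0,0,0],0,0.038],[[0,0,0],0,0.038],[[0,0,0],0,0.038]]' 45
python3 -m creep '[[[0,0,-0.01],0,0.038],[[0,0,-0.02],0,0.038],[[0,0,-0.03],0,0.038],[[0,0,-0.03],0,0.038],[[0,0,-0.03],0,0.038],[[0,0,0],0,0.038]]'
python3 -c "
from h import *;rep([.465,-.145,.163])
s=viewer.snapshot('side');cv2.imwrite('pics/s2.png',cv2.resize(s['pixels'][60:240,260:460,::-1],None,fx=3,fy=3))"
```

```text
time: 5.6
ee_pos: [0.6452, 0.1893, 0.045]
tcp_rot: [[-0.062, 0.998, 0.005], [0.998, 0.062, 0.001], [0.0, 0.005, -1.0]]
force: [0.1, 0.1, 7.5]
gripper_width: 0.502
time: 6.2
ee_pos: [0.6463, 0.1896, 0.1681]
tcp_rot: [[-0.062, 0.998, 0.01], [0.998, 0.062, 0.002], [0.001, 0.01, -1.0]]
force: [1.1, 0.4, -0.0]
gripper_width: 0.502
t 6.2 pos [0.6463 0.1896 0.1681] yaw_y 3.58 zdown -0.99995 w 0.502 F [ 1.1  0.4 -0. ] q [ 0.18  0.46  1.4  -0.    1.27  0.12]
need tool xyz [-0.3226 -0.2019  0.0026]
```

View pics/s2.png

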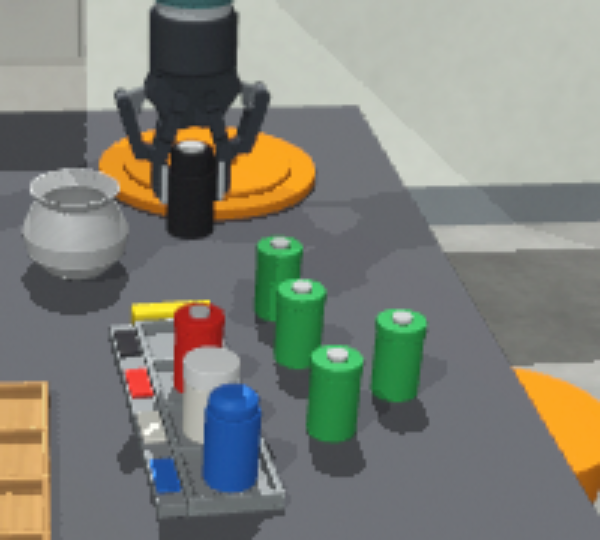

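Black pot lifted and upright. Carry it to the wooden pocket nearest the yellow end.

```bash
python3 -m creep '[[[-0.015,-0.01,0],0,0.038],[[-0.03,-0.02,0],0,0.038],[[-0.035,-0.022,0],0,0.038],[[-0.035,-0.022,0],0,0.038],[[-0.035,-0.022,0],0,0.038],[[-0.035,-0.022,0],0,0.038],[[-0.035,-0.022,0],0,0.038],[[-0.035,-0.022,0],0,0.038],[[-0.035,-0.022,0],0,0.038],[[-0.02,-0.012,0],0,0.038]]' >/dev/null
python3 -m creep '[[[-0.012,-0.005,0],0,0.038],[[0,0,0],0,0.038],[[0,0,0],0,0.038],[[0,0,0],0,0.038]]' >/dev/null
python3 -c "
from h import *;rep([.465,-.145,.163])
for n in('side','top'):
  s=viewer.snapshot(n);cv2.imwrite(f'pics/{n}3.png',s['pixels'][:,:,::-1])"
```

```text
t 7.65 pos [ 0.4634 -0.1438  0.162 ] yaw_y 3.64 zdown -1.0 w 0.502 F [ 0.4  0.4 -1.3] q [-0.44  0.2   1.82  0.    1.12 -0.51]
need tool xyz [-0.0013  0.0015 -0.001 ]
```

View pics/side3.png

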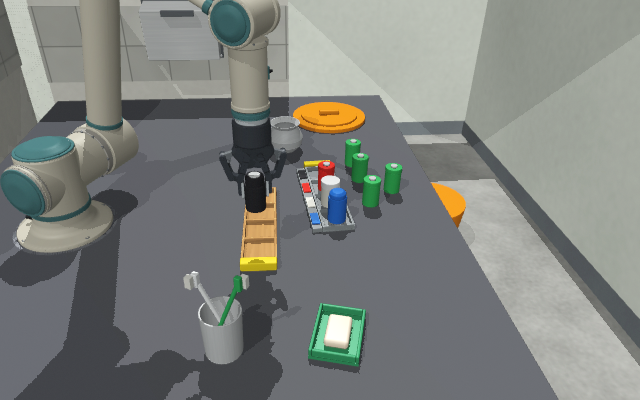

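View pics/top3.png

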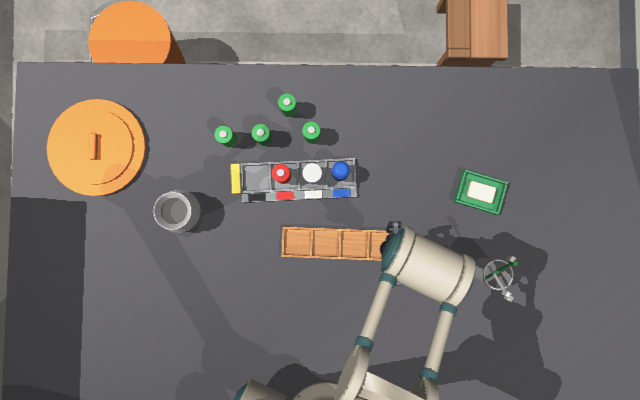

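The pot hangs at (256,190) in the side view, over the last pocket by the yellow block at (260,264). Pocket and TCP agree within 2 mm. Lower it.

```bash
python3 -m creep '[[[-0.001,0.001,0.03],0,0.038],[[0,0,0.03],0,0.038],[[0,0,0.03],0,0.038],[[0,0,0.015],0,0.038],[[0,0,0.008],0,0.038],[[0,0,0.003],0,0.038],[[0,0,0],0,0.038],[[0,0,0],0,0.038]]'
python3 -c "
from h import *;rep([.465,-.145,.045])
s=viewer.snapshot('side');cv2.imwrite('pics/s4.png',cv2.resize(s['pixels'][120:320,180:380,::-1],None,fx=3,fy=3))"
```

```text
time: 8.55
ee_pos: [0.4649, -0.1461, 0.0472]
tcp_rot: [[-0.063, 0.998, 0.002], [0.998, 0.063, -0.001], [-0.001, 0.002, -1.0]]
force: [-0.1, 0.6, -1.4]
gripper_width: 0.504
t 8.55 pos [ 0.4649 -0.1461  0.0472] yaw_y 3.59 zdown -1.0 w 0.504 F [-0.1  0.6 -1.4] q [-0.45  0.34  1.97 -0.    0.83 -0.51]
need tool xyz [0.0011 0.0002 0.0022]
```

View pics/s4.png

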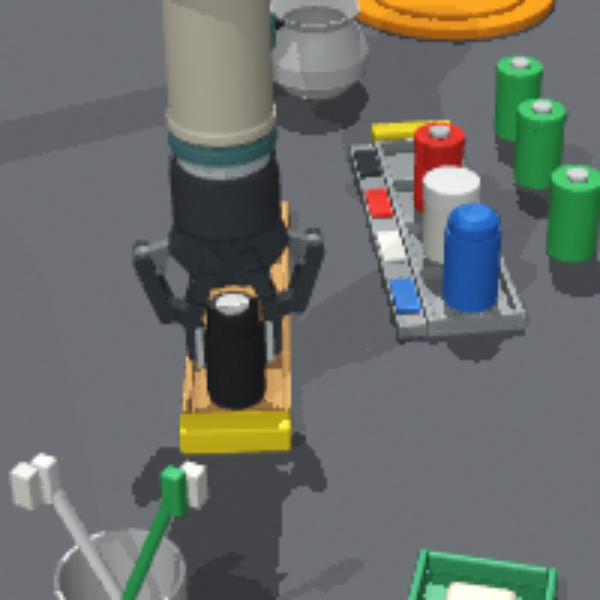

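Centred in the yellow-end pocket at (236,350), about 2 mm above the floor. Set it down, release and rise.

```bash
python3 -m creep '[[[0,0,0.001],0,0.038],[[0,0,0.001],0,0.038],[[0,0,0.0005],0,0.038],[[0,0,0],0,0.038]]'
python3 -m creep '[[[0,0,0],0,0.05],[[0,0,0],0,0.06],[[0,0,0],0,0.07],[[0,0,0],0,0.07],[[0,0,-0.01],0,0.07],[[0,0,-0.03],0,0.07],[[0,0,-0.04],0,0.07],[[0,0,-0.04],0,0.07],[[0,0,0],0,0.07]]'
python3 -c "
from h import *;rep([.647,.119,.168])
s=viewer.snapshot('side');cv2.imwrite('pics/s5.png',cv2.resize(s['pixels'][120:320,180:380,::-1],None,fx=3,fy=3))"
```

```text
time: 9.0
ee_pos: [0.4644, -0.1461, 0.0449]
tcp_rot: [[-0.062, 0.998, 0.001], [0.998, 0.062, -0.001], [-0.001, 0.001, -1.0]]
force: [-1.7, 0.9, 6.6]
gripper_width: 0.505
time: 9.9
ee_pos: [0.4676, -0.1476, 0.1698]
tcp_rot: [[-0.062, 0.998, 0.011], [0.998, 0.062, -0.006], [-0.006, 0.011, -1.0]]
force: [-0.0, -0.2, -0.8]
gripper_width: 0.821
t 9.9 pos [ 0.4676 -0.1476  0.1698] yaw_y 3.58 zdown -0.99992 w 0.821 F [-0.  -0.2 -0.8] q [-0.45  0.2   1.8  -0.    1.13 -0.51]
need tool xyz [0.2549 0.1956 0.0024]
```

View pics/s5.png

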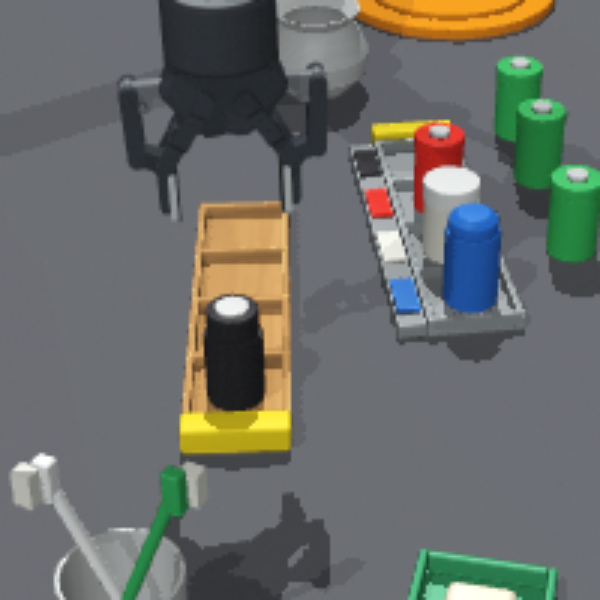

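Black stands upright in pocket 1. Next, red.

```bash
python3 -m creep '[[[0.015,0.01,0],0,0.07],[[0.025,0.02,0],0,0.07],[[0.03,0.024,0],0,0.07],[[0.03,0.024,0],0,0.07],[[0.03,0.024,0],0,0.07],[[0.03,0.024,0],0,0.07],[[0.03,0.024,0],0,0.07],[[0.03,0.024,0],0,0.07],[[0.02,0.015,0],0,0.07],[[0.012,0.006,0],0,0.07]]' >/dev/null
python3 -m creep '[[[0,0,0],0,0.07],[[0,0,0],0,0.07],[[0,0,0],0,0.07]]' >/dev/null
python3 -c "
from h import *;rep([.6465,.1185,.040])"
```

```text
t 11.25 pos [0.642  0.1165 0.1636] yaw_y 3.51 zdown -1.0 w 0.825 F [ 0.  -0.6  0.1] q [ 0.07  0.44  1.45 -0.    1.25  0.01]
need tool xyz [0.0018 0.0048 0.1236]
```

```bash
python3 -m creep '[[[0.002,0.005,0.03],0,0.07],[[0,0,0.03],0,0.07],[[0,0,0.03],0,0.07],[[0,0,0.024],0,0.07],[[0,0,0.01],0,0.07],[[0,0,0],0,0.07],[[0,0,0],0,0.038],[[0,0,0],0,0.038],[[0,0,0],0,0.038],[[0,0,0],0,0.038]]' 45
python3 -m creep '[[[0,0,0],0,0.038]]'
python3 -m creep '[[[0,0,-0.01],0,0.038],[[0,0,-0.02],0,0.038],[[0,0,-0.03],0,0.038],[[0,0,-0.03],0,0.038],[[0,0,-0.03],0,0.038],[[0,0,0],0,0.038],[[0,0,0],0,0.038]]'
python3 -c "
from h import *;rep([.467,-.070,.158])
s=viewer.snapshot('side');cv2.imwrite('pics/s6.png',cv2.resize(s['pixels'][60:240,260:460,::-1],None,fx=3,fy=3))"
```

```text
time: 12.25
ee_pos: [0.6489, 0.1199, 0.0417]
tcp_rot: [[-0.063, 0.998, 0.003], [0.998, 0.063, -0.0], [-0.001, 0.003, -1.0]]
force: [-0.8, -1.4, 6.5]
gripper_width: 0.511
time: 12.35
ee_pos: [0.6488, 0.12, 0.0417]
tcp_rot: [[-0.063, 0.998, 0.003], [0.998, 0.063, -0.0], [-0.001, 0.003, -1.0]]
force: [-0.2, -1.5, 5.8]
gripper_width: 0.511
time: 13.05
ee_pos: [0.6477, 0.1203, 0.1604]
tcp_rot: [[-0.062, 0.998, 0.001], [0.998, 0.062, 0.0], [0.0, 0.001, -1.0]]
force: [0.4, 0.2, -2.5]
gripper_width: 0.512
t 13.05 pos [0.6477 0.1203 0.1604] yaw_y 3.58 zdown -1.0 w 0.512 F [ 0.4  0.2 -2.5] q [0.08 0.45 1.44 0.   1.25 0.02]
need tool xyz [-0.1786 -0.1923  0.0021]
```

View pics/s6.png

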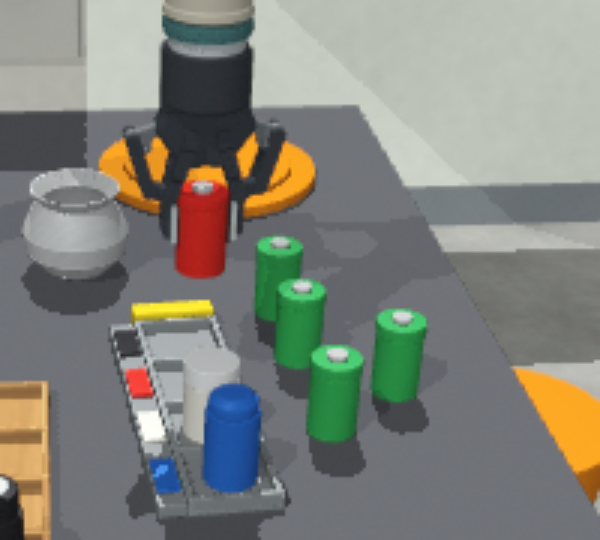

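Red is lifted upright at (202,230). Carry it to pocket 2.

```bash
python3 -m creep '[[[-0.008,-0.01,0],0,0.038],[[-0.018,-0.02,0],0,0.038],[[-0.022,-0.024,0],0,0.038],[[-0.022,-0.024,0],0,0.038],[[-0.022,-0.024,0],0,0.038],[[-0.022,-0.024,0],0,0.038],[[-0.022,-0.024,0],0,0.038],[[-0.022,-0.022,0],0,0.038],[[-0.014,-0.014,0],0,0.038],[[-0.006,-0.006,0],0,0.038]]' >/dev/null
python3 -m creep '[[[0,0,0],0,0.038],[[0,0,0],0,0.038],[[0,0,0],0,0.038]]' >/dev/null
python3 -c "
from h import *;rep([.467,-.069,.0417])"
```

```text
t 14.4 pos [ 0.4679 -0.0689  0.1596] yaw_y 3.62 zdown -1.0 w 0.507 F [ 0.8  0.4 -1.6] q [-0.29  0.19  1.85  0.    1.11 -0.36]
need tool xyz [-0.     -0.0009  0.1179]
```

```bash
python3 -m creep '[[[0,-0.001,0.03],0,0.038],[[0,0,0.03],0,0.038],[[0,0,0.03],0,0.038],[[0,0,0.015],0,0.038],[[0,0,0.008],0,0.038],[[0,0,0.003],0,0.038],[[0,0,0],0,0.038],[[0,0,0],0,0.038]]'
python3 -c "
from h import *;rep([.467,-.069,.0417])
s=viewer.snapshot('side');cv2.imwrite('pics/s7.png',cv2.resize(s['pixels'][120:320,180:380,::-1],None,fx=3,fy=3))"
```

```text
time: 15.2
ee_pos: [0.4672, -0.0697, 0.0446]
tcp_rot: [[-0.063, 0.998, 0.002], [0.998, 0.063, -0.001], [-0.001, 0.002, -1.0]]
force: [-0.4, -0.0, -1.9]
gripper_width: 0.51
t 15.2 pos [ 0.4672 -0.0697  0.0446] yaw_y 3.59 zdown -1.0 w 0.51 F [-0.4 -0.  -1.9] q [-0.3   0.33  2.   -0.    0.81 -0.36]
need tool xyz [ 0.0007 -0.0002  0.0029]
```

View pics/s7.png

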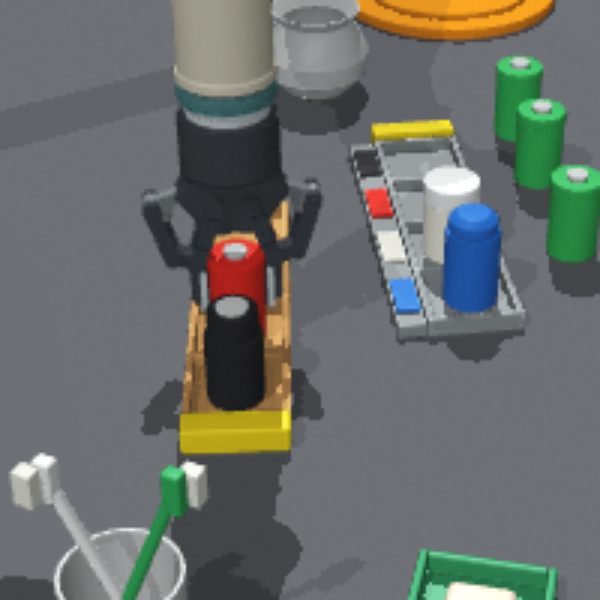

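Red at (236,280) is in line behind black, 3 mm above the floor. Set it down and release.

```bash
python3 -m creep '[[[0,0,0.001],0,0.038],[[0,0,0.001],0,0.038],[[0,0,0.0015],0,0.038],[[0,0,0],0,0.038]]'
python3 -m creep '[[[0,0,0],0,0.05],[[0,0,0],0,0.06],[[0,0,0],0,0.07],[[0,0,0],0,0.07],[[0,0,-0.01],0,0.07],[[0,0,-0.03],0,0.07],[[0,0,-0.04],0,0.07],[[0,0,-0.04],0,0.07],[[0,0,0],0,0.07]]'
python3 -c "
from h import *;rep([.6495,.0405,.163])
s=viewer.snapshot('side');cv2.imwrite('pics/s8.png',cv2.resize(s['pixels'][120:320,180:380,::-1],None,fx=3,fy=3))"
```

```text
time: 15.65
ee_pos: [0.4666, -0.0698, 0.0417]
tcp_rot: [[-0.062, 0.998, 0.001], [0.998, 0.062, -0.001], [-0.001, 0.001, -1.0]]
force: [-2.7, 0.2, 10.1]
gripper_width: 0.513
time: 16.55
ee_pos: [0.4701, -0.0707, 0.1661]
tcp_rot: [[-0.062, 0.998, 0.012], [0.998, 0.063, -0.004], [-0.004, 0.012, -1.0]]
force: [-0.1, -0.6, 0.1]
gripper_width: 0.818
t 16.55 pos [ 0.4701 -0.0707  0.1661] yaw_y 3.59 zdown -0.99992 w 0.818 F [-0.1 -0.6  0.1] q [-0.3   0.18  1.84 -0.    1.11 -0.36]
need tool xyz [0.0998 0.1859 0.0048]
```

View pics/s8.png

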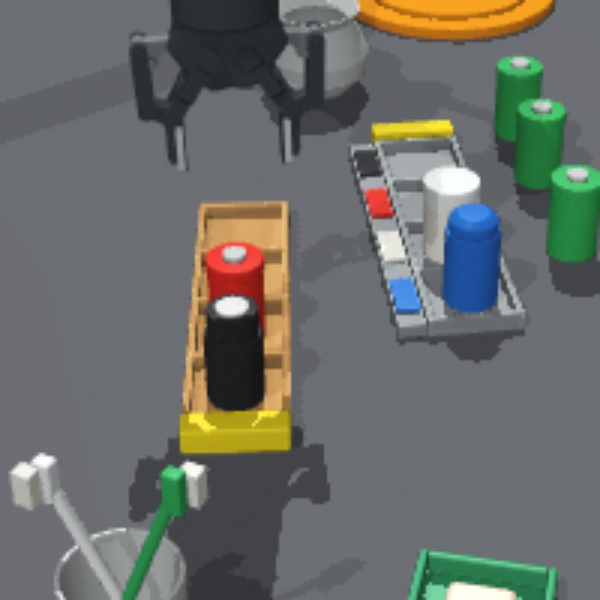

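Red stands in pocket 2. Next, white.

```bash
python3 -m creep '[[[0.005,0.01,0],0,0.074],[[0.01,0.02,0],0,0.074],[[0.013,0.024,0],0,0.074],[[0.013,0.024,0],0,0.074],[[0.013,0.024,0],0,0.074],[[0.013,0.024,0],0,0.074],[[0.013,0.024,0],0,0.074],[[0.012,0.022,0],0,0.074],[[0.006,0.012,0],0,0.074],[[0,0.004,0],0,0.074]]' >/dev/null
python3 -m creep '[[[0,0,0],0,0.074],[[0,0,0],0,0.074],[[0,0,0],0,0.074]]' >/dev/null
python3 -c "
from h import *;rep([.6495,.0405,.036])"
```

```text
t 17.9 pos [0.6469 0.0393 0.1604] yaw_y 3.53 zdown -1.0 w 0.866 F [-0.1  0.5  0.3] q [-0.05  0.44  1.47 -0.    1.24 -0.11]
need tool xyz [0.001  0.0028 0.1244]
```

```bash
python3 -m creep '[[[0.001,0.003,0.03],0,0.074],[[0,0,0.03],0,0.074],[[0,0,0.03],0,0.074],[[0,0,0.024],0,0.074],[[0,0,0.01],0,0.074],[[0,0,0],0,0.074],[[0,0,0],0,0.041],[[0,0,0],0,0.041],[[0,0,0],0,0.041],[[0,0,0],0,0.041]]' 45
python3 -m creep '[[[0,0,0],0,0.041]]'
python3 -m creep '[[[0,0,-0.01],0,0.041],[[0,0,-0.02],0,0.041],[[0,0,-0.03],0,0.041],[[0,0,-0.03],0,0.041],[[0,0,-0.03],0,0.041],[[0,0,0],0,0.041],[[0,0,0],0,0.041]]'
python3 -c "
from h import *;rep([.4695,.006,.158])
s=viewer.snapshot('side');cv2.imwrite('pics/s9.png',cv2.resize(s['pixels'][60:240,260:460,::-1],None,fx=3,fy=3))"
```

```text
time: 18.9
ee_pos: [0.6517, 0.041, 0.0381]
tcp_rot: [[-0.062, 0.998, 0.003], [0.998, 0.062, -0.0], [-0.001, 0.003, -1.0]]
force: [-1.5, 0.1, 7.0]
gripper_width: 0.555
time: 19.0
ee_pos: [0.6517, 0.041, 0.0381]
tcp_rot: [[-0.062, 0.998, 0.003], [0.998, 0.062, -0.0], [-0.001, 0.003, -1.0]]
force: [-0.8, 0.2, 6.0]
gripper_width: 0.556
time: 19.7
ee_pos: [0.6508, 0.0412, 0.1569]
tcp_rot: [[-0.062, 0.998, 0.001], [0.998, 0.062, -0.0], [-0.0, 0.001, -1.0]]
force: [-0.4, -0.2, -2.1]
gripper_width: 0.553
t 19.7 pos [0.6508 0.0412 0.1569] yaw_y 3.58 zdown -1.0 w 0.553 F [-0.4 -0.2 -2.1] q [-0.04  0.44  1.46 -0.    1.23 -0.11]
need tool xyz [-0.0238 -0.1831 -0.0014]
```

View pics/s9.png

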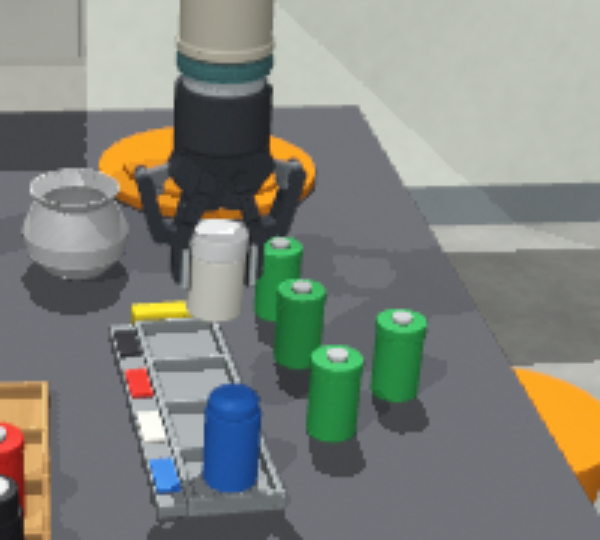

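White is lifted upright at (218,270). Carry it to pocket 3.

```bash
python3 -m creep '[[[-0.002,-0.01,0],0,0.041],[[-0.003,-0.02,0],0,0.041],[[-0.003,-0.024,0],0,0.041],[[-0.003,-0.024,0],0,0.041],[[-0.003,-0.024,0],0,0.041],[[-0.003,-0.024,0],0,0.041],[[-0.003,-0.024,0],0,0.041],[[-0.002,-0.018,0],0,0.041],[[-0.002,-0.01,0],0,0.041],[[0,-0.005,0],0,0.041]]' >/dev/null
python3 -m creep '[[[0,0,0],0,0.041],[[0,0,0],0,0.041],[[0,0,0],0,0.041]]' >/dev/null
python3 -c "
from h import *;rep([.4695,.006,.0381])"
```

```text
t 21.05 pos [0.4705 0.0058 0.1562] yaw_y 3.58 zdown -1.0 w 0.554 F [-0.9  0.2 -2.1] q [-0.14  0.19  1.86 -0.    1.1  -0.2 ]
need tool xyz [ 0.0003 -0.0011  0.1181]
```

```bash
python3 -m creep '[[[0,-0.001,0.03],0,0.041],[[0,0,0.03],0,0.041],[[0,0,0.03],0,0.041],[[0,0,0.015],0,0.041],[[0,0,0.008],0,0.041],[[0,0,0.003],0,0.041],[[0,0,0],0,0.041],[[0,0,0],0,0.041]]'
python3 -c "
from h import *;rep([.4695,.006,.0381])
s=viewer.snapshot('side');cv2.imwrite('pics/s10.png',cv2.resize(s['pixels'][120:320,180:380,::-1],None,fx=3,fy=3))"
```

```text
time: 21.85
ee_pos: [0.4695, 0.0056, 0.0411]
tcp_rot: [[-0.062, 0.998, 0.002], [0.998, 0.062, -0.0], [-0.0, 0.002, -1.0]]
force: [0.5, -0.3, -0.6]
gripper_width: 0.558
t 21.85 pos [0.4695 0.0056 0.0411] yaw_y 3.58 zdown -1.0 w 0.558 F [ 0.5 -0.3 -0.6] q [-0.14  0.33  2.01 -0.    0.79 -0.2 ]
need tool xyz [0.0004 0.     0.003 ]
```

View pics/s10.png

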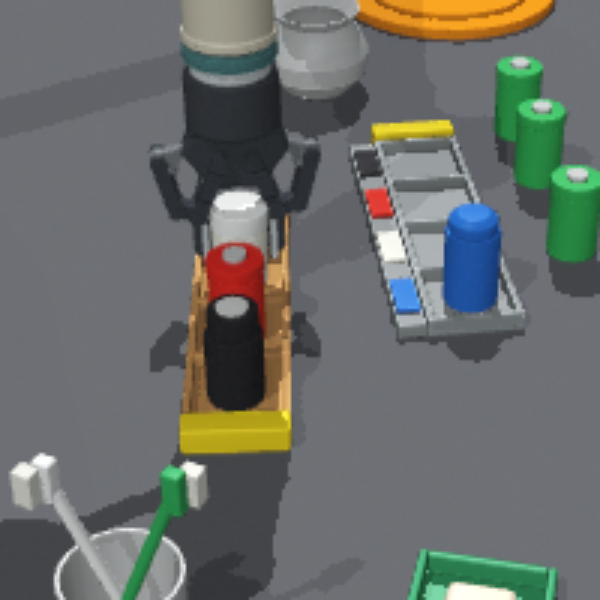

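White at (239,225) is in line behind red, 3 mm above the floor. Release it.

```bash
python3 -m creep '[[[0,0,0.001],0,0.041],[[0,0,0.001],0,0.041],[[0,0,0.0015],0,0.041],[[0,0,0],0,0.041]]'
python3 -m creep '[[[0,0,0],0,0.052],[[0,0,0],0,0.062],[[0,0,0],0,0.072],[[0,0,0],0,0.072],[[0,0,-0.01],0,0.072],[[0,0,-0.03],0,0.072],[[0,0,-0.04],0,0.072],[[0,0,-0.04],0,0.072],[[0,0,0],0,0.072]]'
python3 -c "
from h import *;rep([.655,-.032,.163])
s=viewer.snapshot('side');cv2.imwrite('pics/s11.png',cv2.resize(s['pixels'][120:320,180:380,::-1],None,fx=3,fy=3))"
```

```text
time: 22.3
ee_pos: [0.4689, 0.0056, 0.0381]
tcp_rot: [[-0.062, 0.998, 0.001], [0.998, 0.062, -0.0], [-0.0, 0.001, -1.0]]
force: [-2.7, 0.7, 10.1]
gripper_width: 0.554
time: 23.2
ee_pos: [0.4725, 0.0052, 0.1626]
tcp_rot: [[-0.062, 0.998, 0.012], [0.998, 0.062, -0.002], [-0.003, 0.012, -1.0]]
force: [1.0, -1.2, 0.4]
gripper_width: 0.84
t 23.2 pos [0.4725 0.0052 0.1626] yaw_y 3.58 zdown -0.99992 w 0.84 F [ 1.  -1.2  0.4] q [-0.14  0.18  1.85 -0.    1.1  -0.2 ]
need tool xyz [-0.0485  0.1798  0.0019]
```

View pics/s11.png

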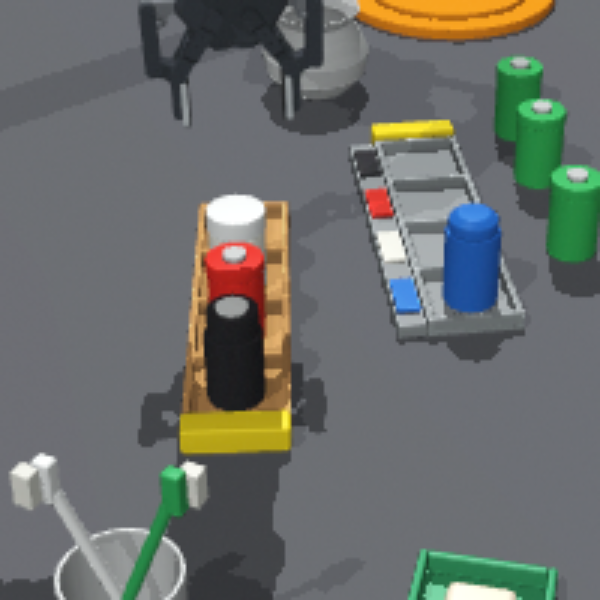

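White stands in pocket 3. Last is blue, gripped about 50 mm up.

```bash
python3 -m creep '[[[-0.002,0.01,0],0,0.072],[[-0.004,0.018,0],0,0.072],[[-0.006,0.022,0],0,0.072],[[-0.006,0.022,0],0,0.072],[[-0.006,0.022,0],0,0.072],[[-0.006,0.022,0],0,0.072],[[-0.006,0.022,0],0,0.072],[[-0.006,0.02,0],0,0.072],[[-0.004,0.014,0],0,0.072],[[-0.002,0.008,0],0,0.072]]' >/dev/null
python3 -m creep '[[[0,0,0],0,0.072],[[0,0,0],0,0.072],[[0,0,0],0,0.072]]' >/dev/null
python3 -c "
from h import *;rep([.655,-.032,.046])"
```

```text
t 24.55 pos [ 0.6502 -0.0307  0.1564] yaw_y 3.58 zdown -1.0 w 0.84 F [ 0.6  0.4 -0.3] q [-0.15  0.44  1.46 -0.    1.24 -0.22]
need tool xyz [-0.0016  0.0048  0.1104]
```

```bash
python3 -m creep '[[[-0.001,0.005,0.03],0,0.072],[[0,0,0.03],0,0.072],[[0,0,0.03],0,0.072],[[0,0,0.015],0,0.072],[[0,0,0.006],0,0.072],[[0,0,0],0,0.072],[[0,0,0],0,0.04],[[0,0,0],0,0.04],[[0,0,0],0,0.04],[[0,0,0],0,0.04]]' 45
python3 -m creep '[[[0,0,0],0,0.04]]'
python3 -m creep '[[[0,0,-0.01],0,0.04],[[0,0,-0.02],0,0.04],[[0,0,-0.03],0,0.04],[[0,0,-0.03],0,0.04],[[0,0,-0.03],0,0.04],[[0,0,0],0,0.04],[[0,0,0],0,0.04]]'
python3 -c "
from h import *;rep([.4718,.081,.165])
s=viewer.snapshot('side');cv2.imwrite('pics/s12.png',cv2.resize(s['pixels'][60:240,260:460,::-1],None,fx=3,fy=3))"
```

```text
time: 25.55
ee_pos: [0.6573, -0.0318, 0.0476]
tcp_rot: [[-0.062, 0.998, 0.003], [0.998, 0.062, -0.001], [-0.001, 0.003, -1.0]]
force: [-0.6, -0.3, 6.4]
gripper_width: 0.529
time: 25.65
ee_pos: [0.6574, -0.0318, 0.0476]
tcp_rot: [[-0.062, 0.998, 0.003], [0.998, 0.062, -0.001], [-0.001, 0.003, -1.0]]
force: [-0.5, 0.1, 6.8]
gripper_width: 0.527
time: 26.35
ee_pos: [0.6562, -0.0316, 0.1664]
tcp_rot: [[-0.062, 0.998, 0.001], [0.998, 0.062, -0.0], [-0.0, 0.001, -1.0]]
force: [-0.3, -0.1, -1.4]
gripper_width: 0.523
t 26.35 pos [ 0.6562 -0.0316  0.1664] yaw_y 3.58 zdown -1.0 w 0.523 F [-0.3 -0.1 -1.4] q [-0.15  0.44  1.44 -0.    1.26 -0.22]
need tool xyz [ 0.1239 -0.1771  0.0012]
```

View pics/s12.png

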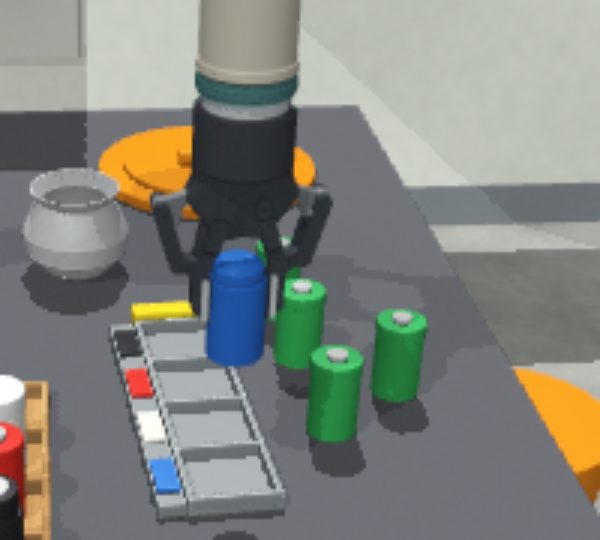

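Blue is lifted upright at (237,310) and the grey rack is empty. Carry it to pocket 4.

```bash
python3 -m creep '[[[0.006,-0.01,0],0,0.04],[[0.012,-0.018,0],0,0.04],[[0.015,-0.022,0],0,0.04],[[0.015,-0.022,0],0,0.04],[[0.015,-0.022,0],0,0.04],[[0.015,-0.022,0],0,0.04],[[0.015,-0.022,0],0,0.04],[[0.015,-0.02,0],0,0.04],[[0.01,-0.012,0],0,0.04],[[0.006,-0.007,0],0,0.04]]' >/dev/null
python3 -m creep '[[[0,0,0],0,0.04],[[0,0,0],0,0.04],[[0,0,0],0,0.04]]' >/dev/null
python3 -c "
from h import *;rep([.4718,.081,.0476])"
```

```text
t 27.7 pos [0.473  0.0807 0.1658] yaw_y 3.55 zdown -1.0 w 0.527 F [ 0.4  0.2 -0.4] q [ 0.02  0.19  1.82 -0.    1.13 -0.04]
need tool xyz [ 0.0005 -0.0013  0.1182]
```

```bash
python3 -m creep '[[[0,-0.001,0.03],0,0.04],[[0,0,0.03],0,0.04],[[0,0,0.03],0,0.04],[[0,0,0.015],0,0.04],[[0,0,0.008],0,0.04],[[0,0,0.003],0,0.04],[[0,0,0],0,0.04],[[0,0,0],0,0.04]]'
python3 -c "
from h import *;rep([.4718,.081,.0476])
s=viewer.snapshot('side');cv2.imwrite('pics/s13.png',cv2.resize(s['pixels'][120:320,180:380,::-1],None,fx=3,fy=3))"
```

```text
time: 28.5
ee_pos: [0.4719, 0.0809, 0.0506]
tcp_rot: [[-0.062, 0.998, 0.002], [0.998, 0.062, -0.0], [-0.0, 0.002, -1.0]]
force: [-0.0, 0.8, -1.4]
gripper_width: 0.529
t 28.5 pos [0.4719 0.0809 0.0506] yaw_y 3.56 zdown -1.0 w 0.529 F [-0.   0.8 -1.4] q [ 0.02  0.33  1.98 -0.    0.83 -0.04]
need tool xyz [ 0.0001 -0.0001  0.003 ]
```

View pics/s13.png

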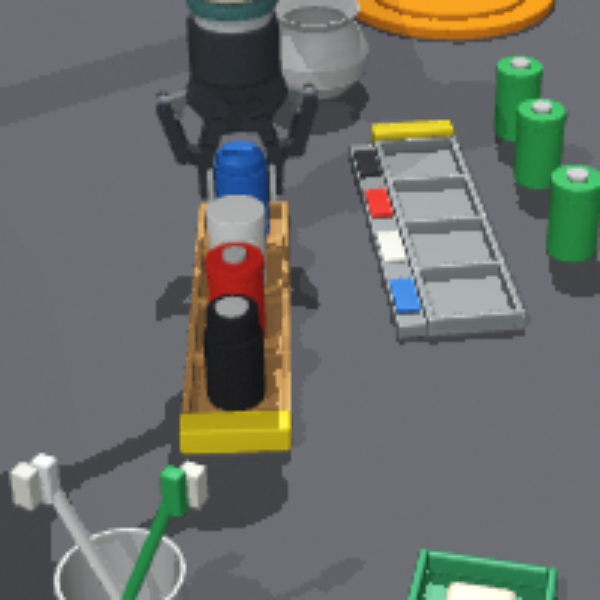

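Blue is in line at (241,180). Release it, rise, then move well clear toward −y/−x so the top camera can see (still above brush height).

```bash
python3 -m creep '[[[0,0,0.001],0,0.04],[[0,0,0.001],0,0.04],[[0,0,0.0015],0,0.04],[[0,0,0],0,0.04]]'
python3 -m creep '[[[0,0,0],0,0.052],[[0,0,0],0,0.062],[[0,0,0],0,0.072],[[0,0,0],0,0.072],[[0,0,-0.01],0,0.072],[[0,0,-0.03],0,0.072],[[0,0,-0.04],0,0.072],[[0,0,-0.04],0,0.072],[[0,0,-0.03],0,0.072]]'
python3 -m creep '[[[0.02,-0.01,-0.01],0,0.072],[[0.03,-0.02,0],0,0.072],[[0.03,-0.02,0],0,0.072],[[0.03,-0.02,0],0,0.072],[[0.03,-0.02,0],0,0.072],[[0.03,-0.02,0],0,0.072],[[0.03,-0.01,0],0,0.072],[[0.02,-0.01,0],0,0.072],[[0,0,0],0,0.072],[[0,0,0],0,0.072]]'
python3 -c "
from h import *;rep()
for n in('side','top'):
  s=viewer.snapshot(n);cv2.imwrite(f'pics/{n}14.png',s['pixels'][:,:,::-1])"
```

```text
time: 28.95
ee_pos: [0.4712, 0.0811, 0.0475]
tcp_rot: [[-0.062, 0.998, 0.001], [0.998, 0.062, -0.0], [-0.0, 0.001, -1.0]]
force: [-1.6, 0.7, 9.4]
gripper_width: 0.528
time: 29.85
ee_pos: [0.4715, 0.081, 0.1995]
tcp_rot: [[-0.062, 0.998, 0.003], [0.998, 0.062, -0.0], [-0.0, 0.003, -1.0]]
force: [-0.1, 0.1, -0.6]
gripper_width: 0.843
time: 30.85
ee_pos: [0.3273, 0.2923, 0.2066]
tcp_rot: [[-0.064, 0.998, 0.001], [0.998, 0.064, -0.001], [-0.001, 0.001, -1.0]]
force: [-0.4, -0.2, -0.3]
gripper_width: 0.843
t 30.85 pos [0.3273 0.2923 0.2066] yaw_y 3.66 zdown -1.0 w 0.843 F [-0.4 -0.2 -0.3] q [ 0.57  0.09  1.83 -0.    1.21  0.51]
```

View pics/top14.png

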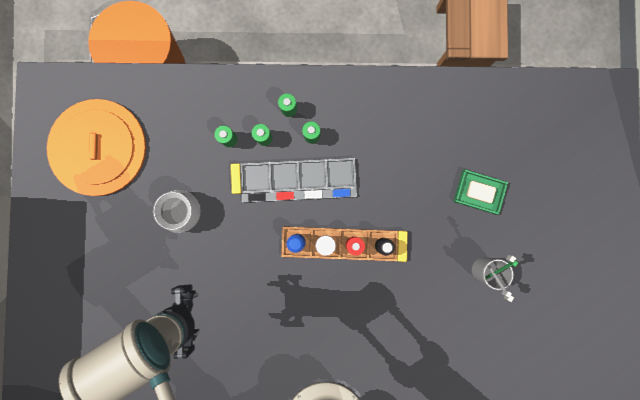

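View pics/side14.png

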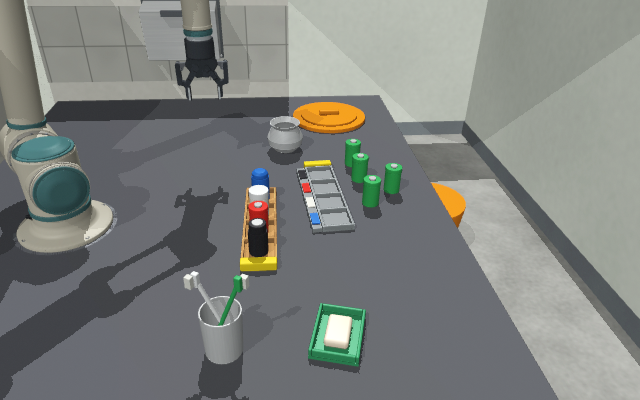

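All four stand in the wooden rack in order. In the top view they are blue (296,243), white (325,245), red (356,246) and black (386,247), with the yellow end on the right. The bystanders show no movement. Now a numeric check.

```bash
python3 - <<'E'
from h import *
s=viewer.snapshot("top");h=hsv(s);H,S,V=h[...,0],h[...,1],h[...,2]
roi=np.zeros(H.shape,bool);roi[228:262,283:400]=1
c=np.array([.4684,-.0324]);y=np.array([.031,.9995]);x=np.array([.9995,-.031])
def f(n,m,z):
    for b in blobs(m&roi,25):
        (u,v),r=cv2.minEnclosingCircle(b);p=ray(s,(u,v),z)[:2]-c
        print(n,round(u),round(v),'rack x,y mm',(p@x*1e3).round(1),(p@y*1e3).round(1),'d',round(2*r/436.7*(1.17-z)*1e3))
f('white/knob/dot',(S<35)&(V>140),.083)
f('red',((H<6)|(H>176))&(S>190)&(V>80),.080)
f('blue',(H>100)&(H<130)&(S>130)&(V>40),.074)
d=cv2.absdiff(cv2.imread('pics/top0.png'),cv2.imread('pics/top14.png')).max(2)
for n,(a,b,e,g) in {'lota':(190,232,150,202),'soap':(165,217,452,512),'cup':(252,304,480,525)}.items(): print(n,'diff frac',(d[a:b,e:g]>40).mean().round(3))
E
```

```text
white/knob/dot 387 247 rack x,y mm -0.9 -115.9 d 26
white/knob/dot 356 246 rack x,y mm -1.2 -38.0 d 17
white/knob/dot 325 245 rack x,y mm -2.6 38.1 d 49
blue 295 243 rack x,y mm 0.5 112.2 d 45
lota diff frac 0.0
soap diff frac 0.0
cup diff frac 0.001
```

All pots are within 4 mm of their pocket centres, against an allowed 16 mm. Handing in.

```bash
python3 -c "
from plant import ticket;print(ticket.hand_in())"
```

```text
the job is handed in; nothing more can be done
None
```

All four pots are now in the wooden rack in the right order from its yellow end: black, red, white, blue. I moved them one at a time, set each on its pocket floor, released it and backed the arm clear. The job is handed in at about 31 s of the 99 s allowed; the hand-in gives no verdict.

**Last checks:**
- **Position:** in the top view, the pots are about 3 mm or less from their pocket centres across the rack, and within 4 mm along it (limit 16 mm).
- **Standing:** both views show every pot upright. Each was lowered to the tool height at which it had stood in the grey rack, and a rise in force showed it touching the floor.
- **Bystanders:** the lota, soap dish and toothbrush cup show no change between the first and last top pictures.
- **Failed check:** the red-lid colour mask found nothing in the final picture, so red's position comes from its steel knob instead.

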